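# Feel a slide carriage for its tight spot and mark it

## Task

The carriage of this linear slide binds at one hidden place: stroke it by its tab through its full travel to feel where, first until it touches the end buffer away from the marker, then back until it touches the buffer at the marker's end, never ramming a buffer. Then bring the carriage back and leave it standing in the middle of the tight spot, and slide the marker up by its tab until its cross arm just touches the carriage without pushing the carriage off the spot. Let go of everything and leave the other things on the bench where they lie.

Things in the scene. Friction and masses are not known exactly. Their poses are not given: they have to be found in the camera images.
- rail: linear slide fixed on the bench: aluminium base 112 (x) x 380 (y) x 30 mm high; origin: centre of its underside. Steel guide rail for the carriage at x = +22 mm, thinner track for the marker at x = -36 mm, both along y. Grey end blocks (top 54 mm above the bench) carry rubber buffers that yield 1 mm per 6 N. Over 35 N between carriage and slide is ramming.
- guide_mid (a point): guide rail top at mid travel (carriage value 0.100 stands over it); rail axes. Hidden in the base, one sprung lump binds the carriage: its middle lies between carriage values 0.068 and 0.172. Drag begins about 16 mm before the middle from either side, is strongest up to the middle, then fades. Within about 9 mm of the middle the carriage stands in the spot, and stays when let go.
- carriage (a joint): slide of the carriage along the rail's +y, m: 0 where it first touches the buffer at the marker's end, 0.200 at first touch of the other. Aluminium block 54 (x) x 60 (y) x 24 mm, underside 44 mm above the bench, about 0.45 kg, with an upright black tab. Friction about 2 N when moved slowly (6 N more per m/s), 10 to 20 N in all where it is tight. Starts at 0.005 to 0.04.
- carriage_tab (a point): grip point of the carriage's tab, 103 mm above the bench, 15 mm below the tab's top; the tab is 24 (rail x) x 14 (rail y) x 50 mm high above the block, whose top is 35 mm below this point. Axes as the rail's.
- carriage_face (a point): middle of the carriage's flat end face towards the marker, 62 mm above the bench, where the marker's arm meets it; 30 mm to -y of the tab. Axes as the rail's.
- marker (a joint): slide of the marker along the rail's +y, m: 0 (parked) to 0.230; the arm touches the carriage when it reads the carriage value + 0.035. Friction about 1.2 N; stays where it is left. Starts at 0 to 0.02, clear of the carriage's travel. Dark block 34 x 40 x 22 mm on the thin track with an upright steel tab and a flat steel cross arm reaching over to the carriage's line.
- marker_tab (a point): grip point of the marker's tab, 103 mm above the bench, 14 mm below the tab's top; the tab is 18 (rail x) x 12 (rail y) mm, 54 mm high above the block. Axes as the rail's.
- marker_nose (a point): middle of the edge of the marker's cross arm that meets the carriage, 62 mm above the bench, on the carriage's line, 19 mm to +y and 58 mm to +x of the marker's tab; rail axes. The arm touches when this point reaches the carriage_face point. A push of over about 5 N beyond the marker's own friction may shift the standing carriage.
- screwdriver: loose screwdriver lying behind the rail; a bystander, leave alone
- circuit_board: loose green circuit board about 70 x 90 mm, 25 mm high, behind the rail; a bystander, leave alone
- solder_spool: loose grey spool, 48 mm across, 30 mm high, on the robot's side of the rail; a bystander, leave alone
- multimeter: loose multimeter, 150 x 75 x 32 mm, to the left; a bystander, leave alone
- screw_jar: loose jar, 60 mm across, 70 mm high, to the right; a bystander, leave alone
- spanner: loose spanner lying to the right; a bystander, leave alone

How it is judged:
By the outcome, as a careful person would: the job done as asked, in the order asked, and still so for the second after the job is handed in, with the robot touching nothing.
It also fails if it takes over 67 s, if anything falls off the work surface, if the arm or the gripper's body presses on something with over 40 N, if the wrist force passes 120 N, or if a joint passes its speed limit or range.

## Robot

A 6-joint arm with a two-finger parallel gripper is mounted at the origin on the work surface. World frame = base frame: x ahead of the robot, y to its left, z up, the work surface at z = 0. Lengths are in mm, angles in degrees, forces in N, time in s.
With the tool pointing down it reaches from about 350 to 850 mm from the base axis. Payload 8.1 kg.
Tool frame: the origin (TCP) lies midway between the tips of the shut fingers; the grasp point (between the pads) lies 19 mm behind it; z points along the fingers, y is the line along which they close (so a half turn about z gives the same grasp; the last joint's range is limited). The gripper opens to 85 mm and grips with 20 to 120 N. Pads are 22 mm wide; open, the fingers measure 114 mm over their backs; the gripper's body (76 mm by 85 mm) begins 54 mm behind the grasp point. The pads swing forward as they close: fully open they stand 13 mm farther back than shut.
Start: joints at [66.154, 7.471, 85.268, -0, 87.261, -4.893], TCP at [194.858, 567.482, 207.292] pointing down, gripper open.
Joint ranges: [-169.43, 169.43], [-51.17, 129.36], [1.28, 143.12], [-76.62, 256.62], [0, 156.53], [-152.29, 152.29]. Speed limits (degrees/s): [136.94, 136.94, 159.86, 180, 180, 180].

## Interface

Orientations are given as [roll, pitch, yaw] about the fixed x, y, z axes, in that order (R = Rz(yaw) Ry(pitch) Rx(roll)).
In Python, from bench import r, optics, workorder gives the robot as it stands.
- The arm moves only by the shell command python3 -m handwheel [FORCE], which reads ROWS from standard input. ROWS is a JSON object whose key "plan" holds a list of rows, 1 to 8 of them, each of 7 numbers: a rotation vector rx, ry, rz in a scale on which 1.0 is 360 degrees, then dx, dy, dz in normalised numbers (1 is 600 mm), then the finger opening in mm; each row is the pose to reach, as a shift and turn from the pose commanded when the command began, along the tool's axes at that moment; what a row does not reach only later rows make up. A row lasts 1/8 s, in which the tool goes at most 62.5 mm and 10.7 degrees, less where a joint would pass 70% of its speed; a pose out of reach is approached as far as the arm can. The fingers move at their own pace and stop on an object; FORCE is the grip in N (left out, the last holds). Time passes only in rows, so rows that do not move let the fingers close. It prints the time, the measured TCP pose, the force, the opening and the grip force at its end. Shift and turn numbers lie between -1 and 1, and a call with a number outside is refused. Input that does not fit is refused with a message, and nothing moves.
- r.sense(): the state, without advancing time (a new reading comes with each control period).
- optics.snapshot(name): name is "scene" or "top"; returns a dict with "pixels" (480x640x3 uint8, blue, green, red), "fx", "fy", "cx", "cy" (pixels), "pose" (4x4, takes a point from camera to world coordinates). Camera axes: x right, y up, looking along -z (the intrinsics and any distortion apply to the point x, -y, -z); pixel columns grow to the right and rows downward; lengths in mm; the calibration is good to about 2 mm. A picture is of the moment at which its call begins. There is no depth.
- workorder.hand_in(): hands the job in; it is judged then, once.
The state is a dict: "time": time; "joint_pos": joint angles; "qd": joint speeds; "joint_efforts": joint torques, N m; "tool_pos": TCP position; "tcp_rot": TCP orientation; "ft_force": force on the tool from outside, world axes, zero at the start; "wrist_torque": the same for the moment, N m; "finger_gap": finger opening in mm; "grip_force": force on a finger pad.
Only numpy, scipy, OpenCV 4.12 (cv2) and the standard library are available. Lean on these libraries where they do the work, as an engineer would, in place of code of your own. Each camera call takes 0.05 s, during which the arm holds its last target. There are 200 camera calls.

## Working session

There is one attempt and no reset: what is moved stays moved. The work goes in short steps, Python scripts to look and compute and a shell command to move; the robot and the scene stay as the last step left them, time stands still between calls to the robot, and variables do not carry over. Pictures are saved under pics/ and viewed, at most 10 in all, crops included, and the job is handed in when it is done.

```bash
mkdir -p pics; ls; python3 - <<'E'
from bench import r, optics, workorder
import cv2,numpy as np
np.set_printoptions(suppress=True,precision=3)
for n in("scene","top"):
    s=optics.snapshot(n);cv2.imwrite(f"pics/{n}0.png",s["pixels"]);print(n,[s[k] for k in("fx","fy","cx","cy")],s["pose"],[k for k in s])
print(r.sense())
E
```

```text
pics
scene [483.3123574631826, 483.3123574631826, 316.11389242427265, 241.0604624852254] [[   0.378   -0.597    0.707 1354.596]
 [   0.926    0.245   -0.288 -340.738]
 [  -0.002    0.764    0.646  823.722]
 [   0.       0.       0.       1.   ]] ['pixels', 'fx', 'fy', 'cx', 'cy', 'pose']
top [589.685286411131, 589.685286411131, 314.7573371825887, 232.43160204333387] [[   0.018    0.986   -0.166  326.964]
 [  -1.       0.019    0.003   -8.541]
 [   0.006    0.165    0.986 1366.689]
 [   0.       0.       0.       1.   ]] ['pixels', 'fx', 'fy', 'cx', 'cy', 'pose']
{'time': 0.1, 'joint_pos': array([66.154,  7.511, 85.325, -0.001, 87.26 , -4.894]), 'qd': array([-0.081, -0.059, -0.154,  0.043, -0.029, -0.1  ]), 'joint_efforts': array([  0.001, -57.096, -50.193,  -0.   ,   0.008,  -0.   ]), 'tool_pos': array([194.643, 566.977, 206.322]), 'tcp_rot': array([-179.904,   -0.007,  161.048]), 'ft_force': array([ 0.088, -1.103,  0.028]), 'wrist_torque': array([-0.008, -0.038, -0.023]), 'grip_force': 0.0, 'finger_gap': 85.20696121923233}
```

View pics/scene0.png

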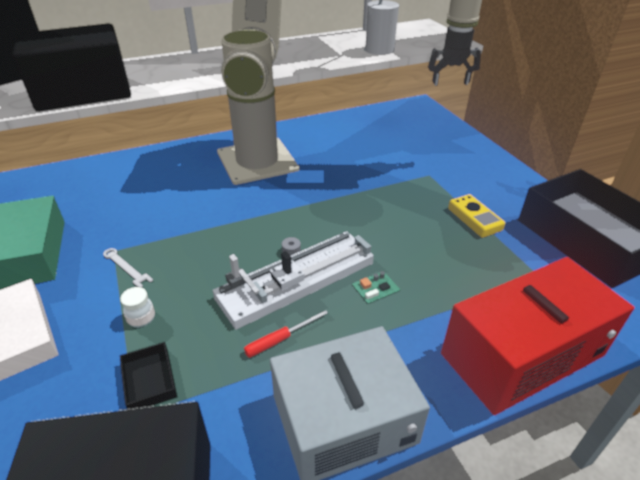

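View pics/top0.png

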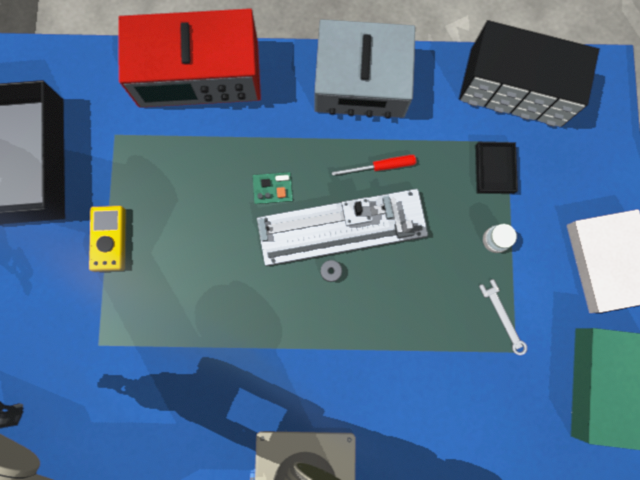

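The scene view shows the slide with the black carriage tab near (287,260) and the steel marker tab near (236,265). In the top view the carriage tab is near (360,208), the marker is near (405,220), and the rail corners are about (257,216), (418,190), (428,237) and (266,265). I'll enlarge both views.

```bash
python3 - <<'E'
import cv2,numpy as np
a=cv2.imread("pics/top0.png")[180:275,250:440];b=cv2.imread("pics/scene0.png")[225:330,205:385]
a=cv2.resize(a,(760,380),interpolation=cv2.INTER_CUBIC);cv2.imwrite("pics/a.png",a)
b=cv2.resize(b,(900*8//9,105*800//180),interpolation=cv2.INTER_CUBIC);cv2.imwrite("pics/b.png",b)
E
```

```text
(no output)
```

View pics/a.png

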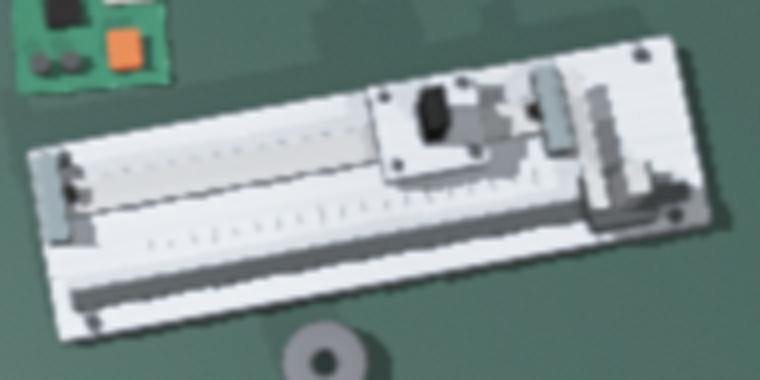

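View pics/b.png

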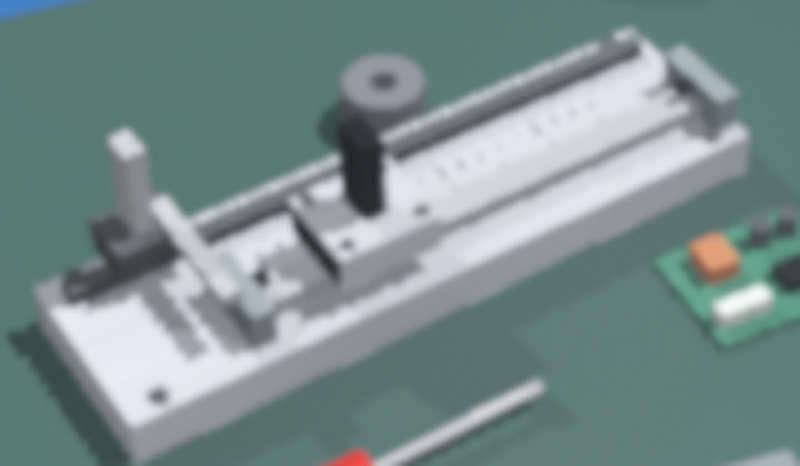

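```bash
cat > h.py <<'E'
import cv2,numpy as np
from bench import r, optics, workorder
np.set_printoptions(suppress=True,precision=2)
def ray(s,u,v):
    d=s["pose"][:3,:3]@np.array([(u-s["cx"])/s["fx"],-(v-s["cy"])/s["fy"],-1.]);return s["pose"][:3,3],d/np.linalg.norm(d)
def plane(s,u,v,z):
    c,d=ray(s,u,v);return c+d*(z-c[2])/d[2]
def tri(a,b):
    (c,d),(e,f)=a,b;t=np.linalg.lstsq(np.c_[d,-f],e-c,rcond=None)[0];p,q=c+d*t[0],e+f*t[1];return (p+q)/2,np.linalg.norm(p-q)
E
python3 - <<'E'
from h import *
T=optics.snapshot("top");S=optics.snapshot("scene")
t=T["pixels"];hsv=cv2.cvtColor(t,cv2.COLOR_BGR2HSV)
m=((hsv[...,1]<45)&(hsv[...,2]>110)).astype(np.uint8)*255;w=np.zeros_like(m);w[180:275,250:440]=m[180:275,250:440]
w=cv2.morphologyEx(w,cv2.MORPH_CLOSE,np.ones((9,9)))
c=max(cv2.findContours(w,0,1)[0],key=cv2.contourArea)
box=cv2.boxPoints(cv2.minAreaRect(c));P=np.array([plane(T,*p,30)for p in box]);print("box",box.tolist(),P)
for i in range(4):
    d=P[(i+1)%4]-P[i];print(np.linalg.norm(d),np.degrees(np.arctan2(d[1],d[0])))
print("centre",P.mean(0))
for n,s,(r0,r1,c0,c1) in(("top",T,(196,220,348,368)),("scene",S,(245,276,276,298))):
    g=cv2.cvtColor(s["pixels"],cv2.COLOR_BGR2GRAY)[r0:r1,c0:c1];print(n,r0,c0);print(g)
E
```

```text
box [[254.8901824951172, 216.6664276123047], [418.71319580078125, 186.6988067626953], [431.6171875, 257.24078369140625], [267.794189453125, 287.2083740234375]] [[ 585.51  125.96   30.  ]
 [ 664.17 -253.17   30.  ]
 [ 499.08 -280.91   30.  ]
 [ 423.64   91.06   30.  ]]
387.19703197388185 -78.279039066636
167.40730222844198 -170.460283028779
379.54195534751545 101.4648345292814
165.5943655396917 12.166348272798468
centre [543.1  -79.27  30.  ]
top 196 348
[[ 88  89  90  89  89  89  89  88  88  87  88  88  88  86  88  90  92  93
   94  95]
 [ 89  88  88  88  89  88  87  88  88  89  90  92  92  96 106 122 137 141
  148 150]
 [ 87  87  87  88  89  91  91  96 100 112 135 145 147 156 167 180 191 193
  204 215]
 [ 92  91  94 105 120 134 139 143 155 175 207 220 220 224 224 203 162 140
  159 195]
 [137 137 145 158 181 201 205 201 200 210 220 216 206 222 225 190 130 101
  116 152]
 [208 206 208 210 214 217 208 181 156 150 142 126 134 194 221 200 156 126
  131 163]
 [219 218 217 216 215 211 179 126  85  74  64  51  77 152 213 223 210 189
  186 209]
 [206 215 215 214 215 204 151  84  51  47  45  
[... 3596 characters left out ...]
4  44  44  47  74 140 197 224
  230 230 230 229]
 [196 204 205 203 191 160 114  70  46  43  43  45  44  47  71 135 194 223
  229 229 229 228]
 [167 172 173 171 166 152 130  97  61  45  43  45  46  48  69 130 189 219
  226 227 227 225]
 [154 158 159 159 158 156 148 125  89  58  46  45  45  47  70 127 183 212
  221 224 224 216]
 [157 158 159 160 160 159 156 146 120  87  60  51  50  64  96 145 187 208
  214 217 218 205]
 [159 160 160 160 160 159 158 155 145 129 110  91  92 118 150 180 200 210
  212 213 214 204]
 [161 160 160 160 160 160 159 160 164 174 173 160 158 175 191 204 209 211
  212 212 212 209]
 [159 160 159 160 160 164 169 174 188 206 212 205 202 206 209 211 211 211
  212 212 211 207]]
```

```bash
python3 - <<'E'
from h import *
T=optics.snapshot("top");S=optics.snapshot("scene")
g=cv2.cvtColor(T["pixels"],cv2.COLOR_BGR2GRAY).astype(float)
# far edge of the base: first crossing of grey 150 from above
pts=[]
for u in list(range(262,340))+list(range(378,414)):
    col=g[180:230,u];i=np.argmax(col>150);pts.append((u,180+i-1+(150-col[i-1])/(col[i]-col[i-1])))
pts=np.array(pts,np.float32)
P=np.array([plane(T,*p,30)[:2] for p in pts],np.float32)
vx,vy,x0,y0=cv2.fitLine(P,cv2.DIST_HUBER,0,.01,.01).ravel()
if vy<0:vx,vy=-vx,-vy
print("rail yaw",np.degrees(np.arctan2(-vx,vy)),"edge pt",x0,y0, "resid",np.abs((P-[x0,y0])@[vy,-vx]).max())
ey=np.array([vx,vy]);ex=np.array([vy,-vx])
for n,a,b,z in(("car",(357.4,206.5),(285.3,254.8),118),("mark",(409.2,223.6),(233.0,255.6),117)):
    p,e=tri(ray(T,*a),ray(S,*b));q=plane(T,*a,z);q2=plane(S,*b,z)
    print(n,p,e,"planes",q[:2],q2[:2],"x from edge",ex@(q[:2]-[x0,y0]))
for n,s,(r0,r1,c0,c1) in(("top",T,(216,240,398,420)),("scene",S,(250,262,225,242))):
    print(n,r0,c0);print(cv2.cvtColor(s["pixels"],cv2.COLOR_BGR2GRAY)[r0:r1,c0:c1])
E
```

```text
rail yaw 11.486795 edge pt 623.466 -66.95621 resid 77.222206
car [ 595.76 -104.47  115.01] 0.9808278384612871 planes [ 595.26 -103.77] [ 598.8  -105.93] x from edge -34.96975338635438
mark [ 559.74 -214.09  120.1 ] 2.5153523239932656 planes [ 560.02 -215.83] [ 556.71 -212.34] x from edge -91.82102797830912
top 216 398
[[198 158 124 118 119 118 139 195 223 229 230 229 230 230 230 230 231 231
  232 232 232 233]
 [194 154 122 118 118 118 139 192 218 225 229 231 232 232 232 233 232 232
  232 232 232 232]
 [193 162 129 119 119 119 136 184 214 221 229 231 232 231 231 232 231 231
  231 231 231 231]
 [197 175 141 124 120 120 123 152 195 215 223 227 228 224 223 228 231 232
  231 231 232 232]
 [203 190 154 124 116 114 114 135 185 207 213 216 216 186 183 220 232 233
  232 231 232 233]
 [211 201 158 118 104  99 104 138 198 217 215 214 206 161 159 216 231 232
  231 228 230 233]
 [213 198 146 100  90  95 106 141 201 219 217 215 208 168 149 189 213 216
  213 214 221 228]
 [218 205 153 103  91 104 115 139 187 213 216 216 213 188 143 135 147 149
  149 161 201 221]
 [220 216 181 127 104 114 122 130 16
[... 1619 characters left out ...]
111 111 111 111 112 112 112 111 111 111 112 111 111 111 111]
 [111 111 111 111 112 113 119 128 132 124 114 111 111 111 111 111 111]
 [111 111 111 112 118 130 150 172 177 158 127 113 111 110 111 111 111]
 [111 111 111 116 138 167 189 205 207 188 153 124 113 111 111 110 111]
 [111 110 112 120 152 189 209 216 215 204 182 149 123 113 112 111 112]
 [111 111 112 119 147 184 208 216 217 213 202 179 143 117 111 112 111]
 [111 111 111 114 128 161 193 210 215 213 208 191 156 122 111 111 111]
 [111 111 111 111 116 134 167 194 205 201 191 175 148 121 112 112 111]
 [111 111 111 111 114 119 137 165 179 172 158 146 135 120 112 111 111]
 [111 111 111 112 112 115 121 133 144 144 139 137 131 121 113 111 111]]
```

```bash
cat >> h.py <<'E'
from scipy.spatial.transform import Rotation as R
def shift(target,yaw):
    s=r.sense();A=R.from_euler("xyz",s["tcp_rot"],degrees=True);B=R.from_euler("xyz",[180,0,yaw],degrees=True)
    return (A.inv()*B).as_rotvec(degrees=True),A.inv().apply(np.array(target)-s["tool_pos"])
E
python3 - <<'E'
from h import *
T=optics.snapshot("top")
g=cv2.cvtColor(T["pixels"],cv2.COLOR_BGR2GRAY).astype(float)
def edge(us,pred,sgn):
    out=[]
    for u in us:
        v0=pred(u);vs=np.arange(v0-5,v0+5.01,.1);c=np.interp(vs,np.arange(480),g[:,u]);out.append(plane(T,u,vs[np.argmax(sgn*np.gradient(cv2.GaussianBlur(c[:,None],(1,9),0).ravel()))],30)[:2])
    P=np.array(out,np.float32);
    for _ in range(3):
        vx,vy,x0,y0=cv2.fitLine(P,cv2.DIST_L1,0,.01,.01).ravel();d=np.abs((P-[x0,y0])@[vy,-vx]);P=P[d<2.5]
    return np.degrees(np.arctan(-vx/vy)),x0,y0,len(P)
print("far",edge(range(262,412),lambda u:217.2+(u-257)*(189-217.2)/161,1))
print("near",edge(list(range(270,318))+list(range(345,424)),lambda u:265+(u-265.5)*(237-265)/(428-265.5),-1))
print(shift([595.5,-104.2,160],-168.5))
E
```

```text
far (np.float32(11.55598), np.float32(628.10626), np.float32(-92.08809), 144)
near (np.float32(11.5096855), np.float32(480.90808), np.float32(68.24223), 127)
(array([ -0.02,  -0.01, -30.45]), array([-597.09, -505.  ,   47.24]))
```

Units first: shifts go in shares of 600 mm and turns go in shares of 360 degrees. So -400 mm / 600 = -0.6667, -360 mm / 600 = -0.6, -30.5 degrees / 360 = -0.0847.

```bash
echo '{"plan": [[0, 0, -0.0306, -0.1, -0.0833, 0, 85], [0, 0, -0.0611, -0.2, -0.1667, 0, 85], [0, 0, -0.0847, -0.3, -0.25, 0, 85], [0, 0, -0.0847, -0.375, -0.3167, 0, 85], [0, 0, -0.0847, -0.45, -0.38, 0, 85], [0, 0, -0.0847, -0.525, -0.4433, 0, 85], [0, 0, -0.0847, -0.6, -0.5067, 0, 85], [0, 0, -0.0847, -0.6667, -0.5633, 0, 85]]}' | python3 -m handwheel 60; python3 - <<'E'
from h import *
print(shift([595.5,-104.2,160],-168.5))
E
```

```text
time: 1.35
tool_pos: [449.1, 141.5, 207.7]
tcp_rot: [180.0, 0.1, -168.5]
ft_force: [2.3, 0.3, 0.8]
finger_gap: 84.5
grip_force: 0.0
(array([0.01, 0.07, 0.05]), array([ -94.16, -270.  ,   47.79]))
```

Scaled: -265 mm / 600 = -0.4417, -260 mm / 600 = -0.4333.

```bash
echo '{"plan": [[0, 0, 0, -0.025, -0.08, 0, 85], [0, 0, 0, -0.0533, -0.16, 0, 85], [0, 0, 0, -0.08, -0.24, 0, 85], [0, 0, 0, -0.1083, -0.32, 0, 85], [0, 0, 0, -0.1333, -0.3917, 0, 85], [0, 0, 0, -0.15, -0.4333, 0, 85], [0, 0, 0, -0.1533, -0.4417, 0, 85], [0, 0, 0, -0.1533, -0.4417, 0, 85]]}' | python3 -m handwheel; python3 - <<'E'
from h import *
print(shift([595.5,-104.2,84],-168.5))
S=optics.snapshot("scene")["pixels"];cv2.imwrite("pics/c.png",cv2.resize(S[150:350,180:400],(770,600)[:2] and (660,600)))
E
```

```text
time: 2.35
tool_pos: [591.2, -97.6, 207.1]
tcp_rot: [180.0, -0.0, -168.5]
ft_force: [-0.0, 0.1, -1.1]
finger_gap: 84.8
grip_force: 0.0
(array([ 0.03, -0.03,  0.04]), array([ -2.93,  -7.4 , 123.09]))
```

View pics/c.png

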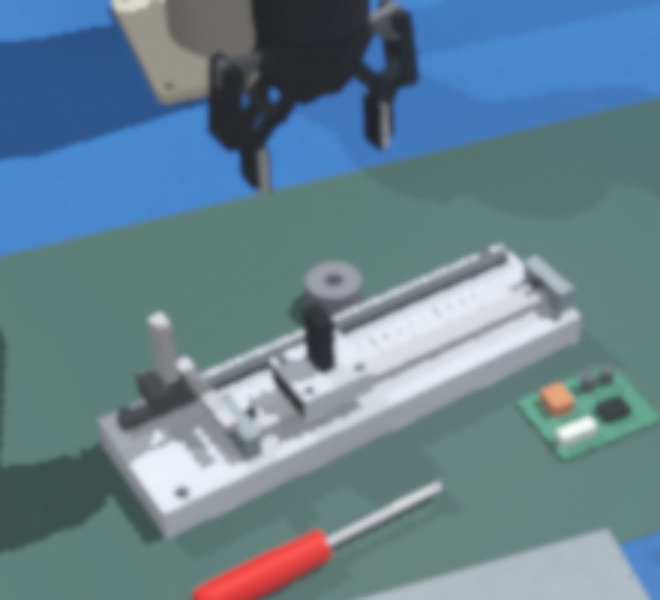

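The picture shows the open fingers, at crop (262,180) and (378,140), lined up along the rail above the tab at (320,335). It's clear to descend.

Scaled: 122.5 mm / 600 = 0.2042, 115 mm / 600 = 0.1917.

```bash
echo '{"plan": [[0, 0, 0, -0.005, -0.0117, 0.0333, 85], [0, 0, 0, -0.005, -0.0117, 0.1, 85], [0, 0, 0, -0.005, -0.0117, 0.1583, 85], [0, 0, 0, -0.005, -0.0117, 0.1917, 85], [0, 0, 0, -0.005, -0.0117, 0.2042, 85], [0, 0, 0, -0.005, -0.0117, 0.2042, 85]]}' | python3 -m handwheel 60; echo '{"plan": [[0, 0, 0, 0, 0, 0, 5], [0, 0, 0, 0, 0, 0, 5], [0, 0, 0, 0, 0, 0, 5], [0, 0, 0, 0, 0, 0, 5], [0, 0, 0, 0, 0, 0, 5], [0, 0, 0, 0, 0, 0, 5], [0, 0, 0, 0, 0, 0, 5], [0, 0, 0, 0, 0, 0, 5]]}' | python3 -m handwheel
```

```text
time: 3.15
tool_pos: [596.0, -104.1, 85.1]
tcp_rot: [-180.0, 0.0, -168.4]
ft_force: [-0.0, -0.6, 0.4]
finger_gap: 85.0
grip_force: 0.0
time: 4.15
tool_pos: [596.1, -104.4, 85.5]
tcp_rot: [-180.0, 0.0, -168.5]
ft_force: [-1.5, -0.4, 5.3]
finger_gap: 11.8
grip_force: 60.1
```

Scaled: 2 mm / 600 = 0.0033.

```bash
cat > f.awk <<'E'
{gsub(/[\[\],]/," ")} /^time/{t=$2} /^tool_pos/{x=$2;y=$3;z=$4} /^ft_force/{printf "%.2f s=%.2f lat=%.2f z=%.1f Fs=%.1f Flat=%.1f Fz=%.1f\n",t,-.19988*x+.97982*y,.97982*x+.19988*y,z,-.19988*$2+.97982*$3,.97982*$2+.19988*$3,$4}
E
(echo '{"plan": [[0, 0, 0, 0, 0.0033, 0, 5]]}' | python3 -m handwheel
echo '{"plan": [[0, 0, 0, 0, 0.0067, 0, 5]]}' | python3 -m handwheel
echo '{"plan": [[0, 0, 0, 0, 0.0067, 0, 5]]}' | python3 -m handwheel
echo '{"plan": [[0, 0, 0, 0, 0.0067, 0, 5]]}' | python3 -m handwheel
echo '{"plan": [[0, 0, 0, 0, 0.0067, 0, 5]]}' | python3 -m handwheel
echo '{"plan": [[0, 0, 0, 0, 0.0067, 0, 5]]}' | python3 -m handwheel
echo '{"plan": [[0, 0, 0, 0, 0.0067, 0, 5]]}' | python3 -m handwheel
echo '{"plan": [[0, 0, 0, 0, 0.0067, 0, 5]]}' | python3 -m handwheel
echo '{"plan": [[0, 0, 0, 0, 0.0067, 0, 5]]}' | python3 -m handwheel
echo '{"plan": [[0, 0, 0, 0, 0.0067, 0, 5]]}' | python3 -m handwheel
echo '{"plan": [[0, 0, 0, 0, 0.0067, 0, 5]]}' | python3 -m handwheel
echo '{"plan": [[0, 0, 0, 0, 0.0067, 0, 5]]}' | python3 -m handwheel
echo '{"plan": [[0, 0, 0, 0, 0.0067, 0, 5]]}' | python3 -m handwheel
echo '{"plan": [[0, 0, 0, 0, 0.0067, 0, 5]]}' | python3 -m handwheel
echo '{"plan": [[0, 0, 0, 0, 0.0067, 0, 5]]}' | python3 -m handwheel
echo '{"plan": [[0, 0, 0, 0, 0.0067, 0, 5]]}' | python3 -m handwheel
echo '{"plan": [[0, 0, 0, 0, 0.0067, 0, 5]]}' | python3 -m handwheel
echo '{"plan": [[0, 0, 0, 0, 0.0067, 0, 5]]}' | python3 -m handwheel
echo '{"plan": [[0, 0, 0, 0, 0.0067, 0, 5]]}' | python3 -m handwheel
echo '{"plan": [[0, 0, 0, 0, 0.0067, 0, 5]]}' | python3 -m handwheel) | awk -f f.awk
```

```text
4.28 s=-219.81 lat=563.23 z=85.5 Fs=-1.9 Flat=-2.0 Fz=5.5
4.40 s=-215.83 lat=563.22 z=85.5 Fs=-2.3 Flat=-1.0 Fz=5.8
4.53 s=-211.75 lat=563.24 z=85.5 Fs=-2.7 Flat=-2.5 Fz=4.9
4.65 s=-207.67 lat=563.26 z=85.5 Fs=-1.6 Flat=-1.3 Fz=5.5
4.78 s=-203.60 lat=563.27 z=85.5 Fs=-1.8 Flat=-1.4 Fz=5.0
4.90 s=-199.61 lat=563.27 z=85.5 Fs=-2.5 Flat=-1.2 Fz=5.2
5.03 s=-195.63 lat=563.26 z=85.5 Fs=-1.6 Flat=-1.8 Fz=5.5
5.15 s=-191.55 lat=563.28 z=85.5 Fs=-2.4 Flat=-1.9 Fz=6.3
5.28 s=-187.67 lat=563.25 z=85.5 Fs=-2.3 Flat=-0.8 Fz=5.5
5.40 s=-183.59 lat=563.27 z=85.5 Fs=-2.0 Flat=-1.9 Fz=3.9
5.52 s=-179.61 lat=563.27 z=85.4 Fs=-3.6 Flat=-1.9 Fz=6.7
5.65 s=-175.55 lat=563.38 z=85.5 Fs=-1.9 Flat=-1.6 Fz=5.1
5.78 s=-171.57 lat=563.38 z=85.5 Fs=-1.6 Flat=-1.6 Fz=5.8
5.90 s=-167.57 lat=563.27 z=85.5 Fs=-2.3 Flat=-1.6 Fz=5.8
6.02 s=-163.59 lat=563.27 z=85.5 Fs=-3.1 Flat=-1.3 Fz=6.6
6.15 s=-159.51 lat=563.28 z=85.4 Fs=-3.0 Flat=-0.8 Fz=5.0
6.28 s=-155.55 lat=563.38 z=85.5 Fs=-2.5 Flat=-1.4 Fz=6.5
6.40 s=-151.57 lat=563.37 z=85.5 Fs=-2.7 Flat=-1.8 Fz=6.1
6.52 s=-147.49 lat=563.39 z=85.5 Fs=-1.7 Flat=-0.8 Fz=5.0
6.65 s=-143.51 lat=563.38 z=85.5 Fs=-2.4 Flat=-1.1 Fz=5.6
```

Scaled: 3 mm / 600 = 0.005.

```bash
(echo '{"plan": [[0, 0, 0, 0, 0.005, 0, 5]]}' | python3 -m handwheel
echo '{"plan": [[0, 0, 0, 0, 0.005, 0, 5]]}' | python3 -m handwheel
echo '{"plan": [[0, 0, 0, 0, 0.005, 0, 5]]}' | python3 -m handwheel
echo '{"plan": [[0, 0, 0, 0, 0.005, 0, 5]]}' | python3 -m handwheel
echo '{"plan": [[0, 0, 0, 0, 0.005, 0, 5]]}' | python3 -m handwheel
echo '{"plan": [[0, 0, 0, 0, 0.005, 0, 5]]}' | python3 -m handwheel
echo '{"plan": [[0, 0, 0, 0, 0.005, 0, 5]]}' | python3 -m handwheel
echo '{"plan": [[0, 0, 0, 0, 0.005, 0, 5]]}' | python3 -m handwheel
echo '{"plan": [[0, 0, 0, 0, 0.005, 0, 5]]}' | python3 -m handwheel
echo '{"plan": [[0, 0, 0, 0, 0.005, 0, 5]]}' | python3 -m handwheel
echo '{"plan": [[0, 0, 0, 0, 0.005, 0, 5]]}' | python3 -m handwheel
echo '{"plan": [[0, 0, 0, 0, 0.005, 0, 5]]}' | python3 -m handwheel
echo '{"plan": [[0, 0, 0, 0, 0.005, 0, 5]]}' | python3 -m handwheel
echo '{"plan": [[0, 0, 0, 0, 0.005, 0, 5]]}' | python3 -m handwheel
echo '{"plan": [[0, 0, 0, 0, 0.005, 0, 5]]}' | python3 -m handwheel
echo '{"plan": [[0, 0, 0, 0, 0.005, 0, 5]]}' | python3 -m handwheel
echo '{"plan": [[0, 0, 0, 0, 0.005, 0, 5]]}' | python3 -m handwheel
echo '{"plan": [[0, 0, 0, 0, 0.005, 0, 5]]}' | python3 -m handwheel
echo '{"plan": [[0, 0, 0, 0, 0.005, 0, 5]]}' | python3 -m handwheel
echo '{"plan": [[0, 0, 0, 0, 0.005, 0, 5]]}' | python3 -m handwheel) | awk -f f.awk
```

```text
6.78 s=-140.43 lat=563.30 z=85.5 Fs=-3.2 Flat=-1.2 Fz=5.6
6.90 s=-138.41 lat=563.40 z=85.5 Fs=-10.5 Flat=-1.3 Fz=3.5
7.02 s=-137.29 lat=563.43 z=85.5 Fs=-16.0 Flat=-0.5 Fz=1.5
7.15 s=-135.03 lat=563.38 z=85.6 Fs=-17.1 Flat=-1.1 Fz=1.9
7.28 s=-132.29 lat=563.43 z=85.6 Fs=-17.9 Flat=-0.2 Fz=1.1
7.40 s=-129.33 lat=563.42 z=85.5 Fs=-16.7 Flat=-0.5 Fz=0.8
7.52 s=-126.15 lat=563.35 z=85.6 Fs=-14.8 Flat=-0.4 Fz=1.0
7.65 s=-122.68 lat=563.35 z=85.5 Fs=-13.8 Flat=-0.2 Fz=3.4
7.78 s=-119.01 lat=563.38 z=85.5 Fs=-10.8 Flat=-1.7 Fz=3.7
7.90 s=-115.34 lat=563.41 z=85.6 Fs=-7.6 Flat=-0.8 Fz=4.2
8.02 s=-111.77 lat=563.43 z=85.5 Fs=-5.4 Flat=-0.2 Fz=4.7
8.15 s=-107.99 lat=563.38 z=85.5 Fs=-2.5 Flat=0.1 Fz=5.5
8.28 s=-104.42 lat=563.40 z=85.5 Fs=-2.2 Flat=0.1 Fz=5.9
8.40 s=-101.26 lat=563.43 z=85.4 Fs=-2.4 Flat=-0.2 Fz=5.8
8.52 s=-98.30 lat=563.42 z=85.4 Fs=-2.0 Flat=-0.7 Fz=5.7
8.65 s=-95.24 lat=563.43 z=85.5 Fs=-2.0 Flat=-0.1 Fz=5.8
8.78 s=-92.28 lat=563.42 z=85.5 Fs=-2.5 Flat=-0.3 Fz=5.7
8.90 s=-89.22 lat=563.44 z=85.4 Fs=-1.2 Flat=-1.6 Fz=5.8
9.02 s=-86.26 lat=563.43 z=85.5 Fs=-2.0 Flat=-0.5 Fz=5.5
9.15 s=-83.20 lat=563.44 z=85.4 Fs=-2.1 Flat=-0.4 Fz=5.6
```

Scaled: 3 mm / 600 = 0.005.

```bash
(echo '{"plan": [[0, 0, 0, 0, 0.005, 0, 5]]}' | python3 -m handwheel
echo '{"plan": [[0, 0, 0, 0, 0.005, 0, 5]]}' | python3 -m handwheel
echo '{"plan": [[0, 0, 0, 0, 0.005, 0, 5]]}' | python3 -m handwheel
echo '{"plan": [[0, 0, 0, 0, 0.005, 0, 5]]}' | python3 -m handwheel
echo '{"plan": [[0, 0, 0, 0, 0.005, 0, 5]]}' | python3 -m handwheel
echo '{"plan": [[0, 0, 0, 0, 0.005, 0, 5]]}' | python3 -m handwheel
echo '{"plan": [[0, 0, 0, 0, 0.005, 0, 5]]}' | python3 -m handwheel
echo '{"plan": [[0, 0, 0, 0, 0, 0, 5]]}' | python3 -m handwheel) | awk -f f.awk
python3 - <<'E'
from h import *
S=optics.snapshot("scene")["pixels"];cv2.imwrite("pics/d.png",cv2.resize(S[200:330,210:390],(800,578),interpolation=2))
E
```

```text
9.28 s=-80.24 lat=563.43 z=85.5 Fs=-2.8 Flat=-0.4 Fz=5.5
9.40 s=-77.18 lat=563.44 z=85.4 Fs=-3.3 Flat=-1.6 Fz=7.1
9.52 s=-74.22 lat=563.44 z=85.5 Fs=-1.9 Flat=-1.0 Fz=6.8
9.65 s=-71.16 lat=563.45 z=85.4 Fs=-1.9 Flat=0.8 Fz=6.4
9.78 s=-68.20 lat=563.44 z=85.5 Fs=-1.6 Flat=-1.1 Fz=6.0
9.90 s=-65.23 lat=563.43 z=85.4 Fs=-1.6 Flat=-1.3 Fz=5.7
10.02 s=-62.18 lat=563.44 z=85.5 Fs=-1.8 Flat=-0.1 Fz=5.2
10.15 s=-61.88 lat=563.50 z=85.5 Fs=-1.4 Flat=-0.6 Fz=5.5
```

View pics/d.png

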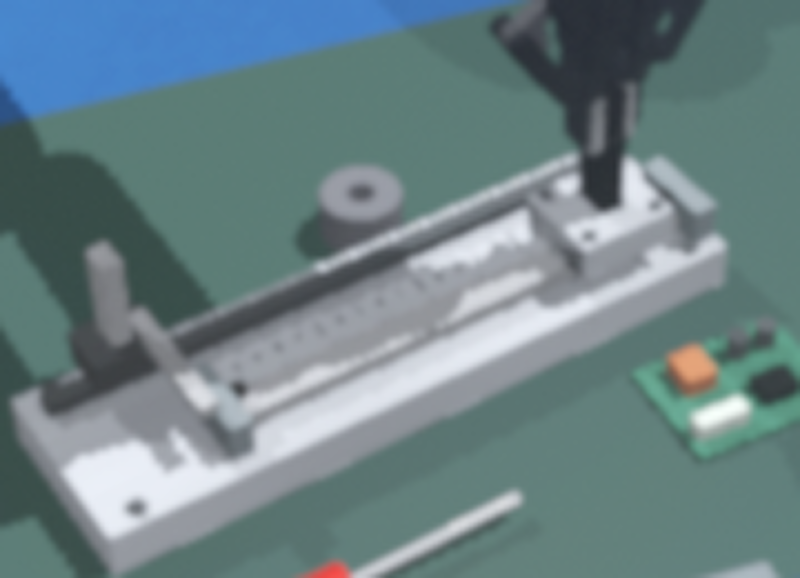

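The carriage, with its right end at about (670,215), is close to the far end block at (690,205). From here I'll use small steps that stop on force.

Scaled: 2 mm / 600 = 0.0033.

```bash
cat f.awk > g.awk; sed -i 's/^{gsub/{gsub/; s/\/^ft_force\/{/&F=-.19988*$2+.97982*$3;/' g.awk; echo 'END{exit (F<-6||F>6)}' >> g.awk
echo '{"plan": [[0, 0, 0, 0, 0.0033, 0, 5]]}' | python3 -m handwheel | awk -f g.awk && echo '{"plan": [[0, 0, 0, 0, 0.0025, 0, 5]]}' | python3 -m handwheel | awk -f g.awk && echo '{"plan": [[0, 0, 0, 0, 0.0025, 0, 5]]}' | python3 -m handwheel | awk -f g.awk && echo '{"plan": [[0, 0, 0, 0, 0.0025, 0, 5]]}' | python3 -m handwheel | awk -f g.awk && echo '{"plan": [[0, 0, 0, 0, 0.0025, 0, 5]]}' | python3 -m handwheel | awk -f g.awk && echo '{"plan": [[0, 0, 0, 0, 0.0025, 0, 5]]}' | python3 -m handwheel | awk -f g.awk && echo '{"plan": [[0, 0, 0, 0, 0.0025, 0, 5]]}' | python3 -m handwheel | awk -f g.awk && echo '{"plan": [[0, 0, 0, 0, 0.0025, 0, 5]]}' | python3 -m handwheel | awk -f g.awk && echo '{"plan": [[0, 0, 0, 0, 0.0025, 0, 5]]}' | python3 -m handwheel | awk -f g.awk && echo '{"plan": [[0, 0, 0, 0, 0.0025, 0, 5]]}' | python3 -m handwheel | awk -f g.awk
```

```text
10.32 s=-60.25 lat=563.53 z=85.5 Fs=-2.4 Flat=-0.3 Fz=5.8
10.45 s=-58.72 lat=563.53 z=85.5 Fs=-2.0 Flat=-0.0 Fz=5.2
10.58 s=-57.17 lat=563.44 z=85.5 Fs=-1.2 Flat=0.2 Fz=5.1
10.70 s=-55.74 lat=563.43 z=85.4 Fs=-3.7 Flat=-0.5 Fz=6.2
10.82 s=-54.21 lat=563.43 z=85.4 Fs=-2.0 Flat=-0.2 Fz=4.9
10.95 s=-52.70 lat=563.54 z=85.5 Fs=-1.3 Flat=-1.1 Fz=5.4
11.08 s=-51.59 lat=563.56 z=85.5 Fs=-5.6 Flat=-0.5 Fz=5.1
11.20 s=-50.96 lat=563.49 z=85.5 Fs=-10.0 Flat=-0.2 Fz=3.8
```

Scaled: -43 mm / 600 = -0.0717, -39 mm / 600 = -0.065.

```bash
(echo '{"plan": [[0, 0, 0, 0, 0, 0, 5]]}' | python3 -m handwheel
echo '{"plan": [[0, 0, 0, 0, -0.005, 0, 5], [0, 0, 0, 0, -0.015, 0, 5], [0, 0, 0, 0, -0.025, 0, 5], [0, 0, 0, 0, -0.035, 0, 5], [0, 0, 0, 0, -0.045, 0, 5], [0, 0, 0, 0, -0.055, 0, 5], [0, 0, 0, 0, -0.065, 0, 5], [0, 0, 0, 0, -0.0717, 0, 5]]}' | python3 -m handwheel
echo '{"plan": [[0, 0, 0, 0, -0.005, 0, 5]]}' | python3 -m handwheel
echo '{"plan": [[0, 0, 0, 0, -0.005, 0, 5]]}' | python3 -m handwheel
echo '{"plan": [[0, 0, 0, 0, -0.005, 0, 5]]}' | python3 -m handwheel
echo '{"plan": [[0, 0, 0, 0, -0.005, 0, 5]]}' | python3 -m handwheel
echo '{"plan": [[0, 0, 0, 0, -0.005, 0, 5]]}' | python3 -m handwheel
echo '{"plan": [[0, 0, 0, 0, -0.005, 0, 5]]}' | python3 -m handwheel
echo '{"plan": [[0, 0, 0, 0, -0.005, 0, 5]]}' | python3 -m handwheel
echo '{"plan": [[0, 0, 0, 0, -0.005, 0, 5]]}' | python3 -m handwheel
echo '{"plan": [[0, 0, 0, 0, -0.005, 0, 5]]}' | python3 -m handwheel
echo '{"plan": [[0, 0, 0, 0, -0.005, 0, 5]]}' | python3 -m handwheel
echo '{"plan": [[0, 0, 0, 0, -0.005, 0, 5]]}' | python3 -m handwheel
echo '{"plan": [[0, 0, 0, 0, -0.005, 0, 5]]}' | python3 -m handwheel
echo '{"plan": [[0, 0, 0, 0, -0.005, 0, 5]]}' | python3 -m handwheel
echo '{"plan": [[0, 0, 0, 0, -0.005, 0, 5]]}' | python3 -m handwheel
echo '{"plan": [[0, 0, 0, 0, -0.005, 0, 5]]}' | python3 -m handwheel
echo '{"plan": [[0, 0, 0, 0, -0.005, 0, 5]]}' | python3 -m handwheel
echo '{"plan": [[0, 0, 0, 0, -0.005, 0, 5]]}' | python3 -m handwheel
echo '{"plan": [[0, 0, 0, 0, -0.005, 0, 5]]}' | python3 -m handwheel) | awk -f f.awk
```

```text
11.32 s=-50.86 lat=563.51 z=85.5 Fs=-7.1 Flat=-0.6 Fz=4.5
12.32 s=-92.06 lat=563.37 z=85.4 Fs=2.5 Flat=-0.5 Fz=6.4
12.45 s=-95.02 lat=563.37 z=85.5 Fs=2.1 Flat=-1.0 Fz=7.5
12.58 s=-97.89 lat=563.40 z=85.4 Fs=2.9 Flat=-2.0 Fz=7.7
12.70 s=-100.95 lat=563.39 z=85.5 Fs=1.4 Flat=-1.7 Fz=7.2
12.82 s=-103.91 lat=563.40 z=85.4 Fs=1.8 Flat=0.4 Fz=7.1
12.95 s=-106.87 lat=563.41 z=85.5 Fs=2.4 Flat=-0.8 Fz=7.1
13.08 s=-109.01 lat=563.38 z=85.4 Fs=11.9 Flat=-1.3 Fz=10.1
13.20 s=-110.15 lat=563.45 z=85.5 Fs=16.3 Flat=-1.3 Fz=10.2
13.32 s=-112.48 lat=563.39 z=85.4 Fs=18.0 Flat=-2.0 Fz=11.8
13.45 s=-115.15 lat=563.45 z=85.5 Fs=18.5 Flat=-1.4 Fz=11.1
13.58 s=-118.19 lat=563.34 z=85.5 Fs=16.6 Flat=-2.5 Fz=11.0
13.70 s=-121.36 lat=563.41 z=85.5 Fs=15.4 Flat=-2.1 Fz=10.9
13.82 s=-124.84 lat=563.42 z=85.5 Fs=14.2 Flat=-1.2 Fz=10.5
13.95 s=-128.50 lat=563.38 z=85.5 Fs=10.7 Flat=-1.9 Fz=9.9
14.08 s=-132.17 lat=563.35 z=85.5 Fs=8.0 Flat=-1.3 Fz=8.9
14.20 s=-135.76 lat=563.43 z=85.5 Fs=4.5 Flat=-3.4 Fz=8.7
14.32 s=-139.43 lat=563.40 z=85.5 Fs=2.2 Flat=-1.6 Fz=8.4
14.45 s=-142.88 lat=563.31 z=85.4 Fs=1.7 Flat=-2.9 Fz=7.4
14.58 s=-145.96 lat=563.40 z=85.5 Fs=2.0 Flat=-1.9 Fz=7.0
```

Scaled: -48 mm / 600 = -0.08, -42 mm / 600 = -0.07.

```bash
(echo '{"plan": [[0, 0, 0, 0, -0.01, 0, 5], [0, 0, 0, 0, -0.02, 0, 5], [0, 0, 0, 0, -0.03, 0, 5], [0, 0, 0, 0, -0.04, 0, 5], [0, 0, 0, 0, -0.05, 0, 5], [0, 0, 0, 0, -0.06, 0, 5], [0, 0, 0, 0, -0.07, 0, 5], [0, 0, 0, 0, -0.08, 0, 5]]}' | python3 -m handwheel
echo '{"plan": [[0, 0, 0, 0, -0.01, 0, 5], [0, 0, 0, 0, -0.02, 0, 5], [0, 0, 0, 0, -0.03, 0, 5], [0, 0, 0, 0, -0.04, 0, 5], [0, 0, 0, 0, -0.05, 0, 5], [0, 0, 0, 0, -0.06, 0, 5], [0, 0, 0, 0, -0.07, 0, 5], [0, 0, 0, 0, -0.075, 0, 5]]}' | python3 -m handwheel
echo '{"plan": [[0, 0, 0, 0, -0.005, 0, 5]]}' | python3 -m handwheel) | awk -f f.awk
echo '{"plan": [[0, 0, 0, 0, -0.005, 0, 5]]}' | python3 -m handwheel | awk -f g.awk && echo '{"plan": [[0, 0, 0, 0, -0.0033, 0, 5]]}' | python3 -m handwheel | awk -f g.awk && echo '{"plan": [[0, 0, 0, 0, -0.0025, 0, 5]]}' | python3 -m handwheel | awk -f g.awk && echo '{"plan": [[0, 0, 0, 0, -0.0025, 0, 5]]}' | python3 -m handwheel | awk -f g.awk && echo '{"plan": [[0, 0, 0, 0, -0.0025, 0, 5]]}' | python3 -m handwheel | awk -f g.awk && echo '{"plan": [[0, 0, 0, 0, -0.0025, 0, 5]]}' | python3 -m handwheel | awk -f g.awk && echo '{"plan": [[0, 0, 0, 0, -0.0025, 0, 5]]}' | python3 -m handwheel | awk -f g.awk && echo '{"plan": [[0, 0, 0, 0, -0.0025, 0, 5]]}' | python3 -m handwheel | awk -f g.awk && echo '{"plan": [[0, 0, 0, 0, -0.0025, 0, 5]]}' | python3 -m handwheel | awk -f g.awk
```

```text
15.58 s=-194.10 lat=563.27 z=85.5 Fs=2.1 Flat=-2.3 Fz=8.4
16.58 s=-239.31 lat=563.23 z=85.5 Fs=1.5 Flat=-4.0 Fz=8.2
16.70 s=-242.17 lat=563.26 z=85.5 Fs=2.4 Flat=-3.4 Fz=8.5
16.82 s=-245.11 lat=563.17 z=85.5 Fs=1.9 Flat=-2.7 Fz=8.0
16.95 s=-247.17 lat=563.26 z=85.5 Fs=2.2 Flat=-1.3 Fz=7.8
17.08 s=-248.58 lat=563.18 z=85.5 Fs=1.0 Flat=-3.5 Fz=9.1
17.20 s=-250.02 lat=563.19 z=85.5 Fs=2.6 Flat=-3.2 Fz=7.5
17.32 s=-251.55 lat=563.19 z=85.4 Fs=1.9 Flat=-3.7 Fz=8.0
17.45 s=-252.88 lat=563.22 z=85.4 Fs=4.6 Flat=-2.6 Fz=8.9
17.58 s=-253.59 lat=563.18 z=85.4 Fs=7.8 Flat=-3.8 Fz=11.3
```

Scaled: 51 mm / 600 = 0.085, 44 mm / 600 = 0.0733.

```bash
(echo '{"plan": [[0, 0, 0, 0, 0.01, 0, 5], [0, 0, 0, 0, 0.02, 0, 5], [0, 0, 0, 0, 0.03, 0, 5], [0, 0, 0, 0, 0.04, 0, 5], [0, 0, 0, 0, 0.05, 0, 5], [0, 0, 0, 0, 0.0617, 0, 5], [0, 0, 0, 0, 0.0733, 0, 5], [0, 0, 0, 0, 0.085, 0, 5]]}' | python3 -m handwheel
echo '{"plan": [[0, 0, 0, 0, 0.0117, 0, 5], [0, 0, 0, 0, 0.0233, 0, 5], [0, 0, 0, 0, 0.035, 0, 5], [0, 0, 0, 0, 0.0467, 0, 5], [0, 0, 0, 0, 0.0583, 0, 5], [0, 0, 0, 0, 0.07, 0, 5], [0, 0, 0, 0, 0.08, 0, 5], [0, 0, 0, 0, 0.09, 0, 5]]}' | python3 -m handwheel
echo '{"plan": [[0, 0, 0, 0, 0.0083, 0, 5], [0, 0, 0, 0, 0.0167, 0, 5], [0, 0, 0, 0, 0.0233, 0, 5], [0, 0, 0, 0, 0.03, 0, 5], [0, 0, 0, 0, 0.0367, 0, 5], [0, 0, 0, 0, 0.0417, 0, 5], [0, 0, 0, 0, 0.0417, 0, 5], [0, 0, 0, 0, 0.0417, 0, 5]]}' | python3 -m handwheel) | awk -f f.awk
```

```text
18.58 s=-204.32 lat=563.33 z=85.5 Fs=-1.8 Flat=-1.6 Fz=6.5
19.58 s=-150.23 lat=563.34 z=85.5 Fs=-2.3 Flat=-0.7 Fz=6.1
20.58 s=-127.48 lat=563.39 z=85.5 Fs=-11.2 Flat=-0.7 Fz=4.8
```

Scaled: 4.5 mm / 600 = 0.0075, 3 mm / 600 = 0.005.

```bash
(echo '{"plan": [[0, 0, 0, 0, 0.005, 0, 5], [0, 0, 0, 0, 0.0075, 0, 5], [0, 0, 0, 0, 0.0075, 0, 5], [0, 0, 0, 0, 0.0075, 0, 5]]}' | python3 -m handwheel
echo '{"plan": [[0, 0, 0, 0, 0, 0, 5], [0, 0, 0, 0, 0, 0, 5]]}' | python3 -m handwheel) | awk -f f.awk
```

```text
21.08 s=-122.89 lat=563.41 z=85.5 Fs=-10.8 Flat=-0.1 Fz=3.3
21.32 s=-122.89 lat=563.41 z=85.5 Fs=-10.0 Flat=-0.5 Fz=4.6
```

Scaled: -1.2 mm / 600 = -0.002.

```bash
(echo '{"plan": [[0, 0, 0, 0, -0.002, 0, 5], [0, 0, 0, 0, -0.002, 0, 60], [0, 0, 0, 0, -0.002, 0, 60], [0, 0, 0, 0, -0.002, 0, 60], [0, 0, 0, 0, -0.002, 0, 60], [0, 0, 0, 0, -0.002, 0, 60]]}' | python3 -m handwheel
echo '{"plan": [[0, 0, 0, 0, 0, -0.025, 60], [0, 0, 0, 0, 0, -0.0667, 60], [0, 0, 0, 0, 0, -0.1083, 60], [0, 0, 0, 0, 0, -0.1167, 60], [0, 0, 0, 0, 0, -0.1167, 60]]}' | python3 -m handwheel) | awk -f f.awk
python3 - <<'E'
from h import *
print(r.sense()["finger_gap"])
T=optics.snapshot("top");S=optics.snapshot("scene")
a=cv2.resize(T["pixels"][185:265,330:440],(800,582),interpolation=2)
cv2.imwrite("pics/e.png",a)
E
```

```text
22.08 s=-121.77 lat=562.92 z=84.7 Fs=-0.5 Flat=0.4 Fz=0.4
22.70 s=-121.93 lat=563.19 z=155.2 Fs=1.4 Flat=-0.9 Fz=-1.6
59.928196280381044
```

View pics/e.png

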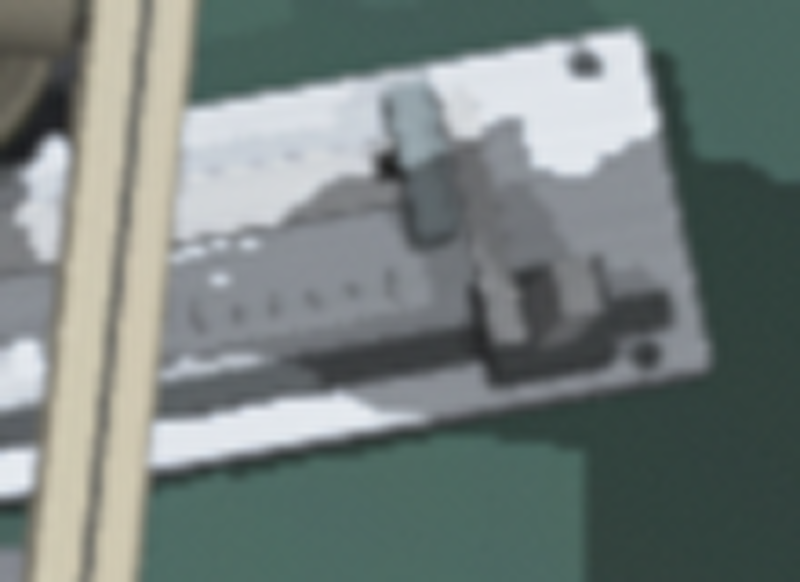

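The marker tab's top is at crop (580,290), which is image (409,224). That agrees with the earlier measurement.

Scaled: -201 mm / 600 = -0.335, -188 mm / 600 = -0.3133.

```bash
(echo '{"plan": [[0, 0, 0, 0.0233, -0.0833, 0, 60], [0, 0, 0, 0.0467, -0.1667, 0, 60], [0, 0, 0, 0.0717, -0.25, 0, 60], [0, 0, 0, 0.09, -0.3133, 0, 60], [0, 0, 0, 0.0967, -0.335, 0, 60], [0, 0, 0, 0.0967, -0.335, 0, 60], [0, 0, 0, 0.0967, -0.335, 0, 60]]}' | python3 -m handwheel) | awk -f f.awk
python3 - <<'E'
from h import *
S=optics.snapshot("scene")["pixels"];cv2.imwrite("pics/f.png",cv2.resize(S[200:330,190:370],(800,578),interpolation=2))
E
```

```text
23.68 s=-321.47 lat=505.24 z=154.3 Fs=0.3 Flat=0.5 Fz=-0.6
```

View pics/f.png

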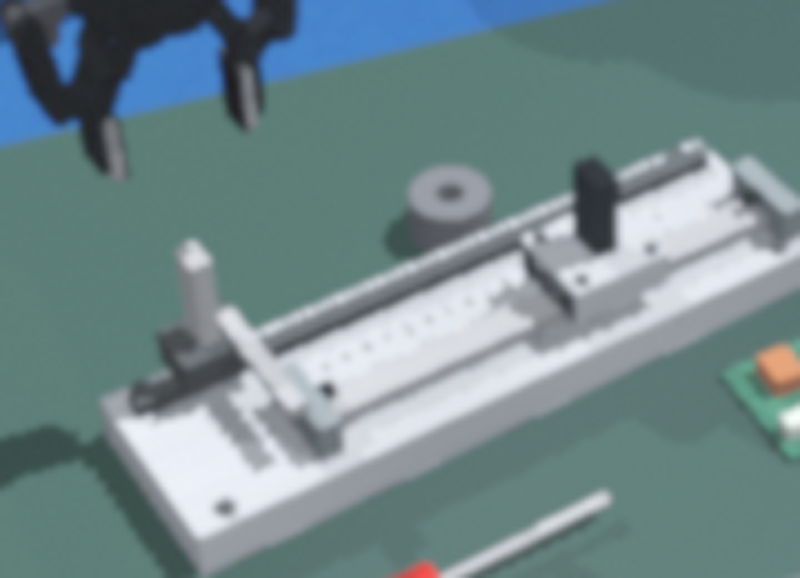

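The open fingers, at (118,175) and (248,125), straddle the marker tab at (195,250), and the carriage is standing free. Now I'll descend and grip.

```bash
echo '{"plan": [[0, 0, 0, 0, -0.0017, 0.0333, 60], [0, 0, 0, 0, -0.0017, 0.0833, 60], [0, 0, 0, 0, -0.0017, 0.1083, 60], [0, 0, 0, 0, -0.0017, 0.1158, 60], [0, 0, 0, 0, -0.0017, 0.1158, 60]]}' | python3 -m handwheel 40| awk -f f.awk;  echo '{"plan": [[0, 0, 0, 0, 0, 0, 5], [0, 0, 0, 0, 0, 0, 5], [0, 0, 0, 0, 0, 0, 5], [0, 0, 0, 0, 0, 0, 5], [0, 0, 0, 0, 0, 0, 5], [0, 0, 0, 0, 0, 0, 5]]}' | python3 -m handwheel 40; echo '{"plan": [[0, 0, 0, 0, 0.005, 0, 5]]}' | python3 -m handwheel|awk -f f.awk
python3 - <<'E'
from h import *
T=optics.snapshot("top")
g=cv2.cvtColor(T["pixels"],cv2.COLOR_BGR2GRAY)
ex=np.array([.97982,.19988])
print(g[196:216,285:315])
for u,v in((300,215),): print(plane(T,u,v,118))
E
```

```text
24.35 s=-323.81 lat=505.17 z=85.5 Fs=0.0 Flat=0.4 Fz=-0.0
time: 25.1
tool_pos: [560.0, -216.7, 86.2]
tcp_rot: [-180.0, 0.1, -168.5]
ft_force: [-0.6, 0.1, 5.4]
finger_gap: 10.2
grip_force: 40.2
25.22 s=-321.61 lat=505.41 z=86.2 Fs=-1.5 Flat=-1.1 Fz=5.4
[[ 96  77  73  90 105 112 115  92  83  88  89  89  88  89  88  88  88  88
   88  88  88  88  87  88  87  88  88  88  88  88]
 [ 93  86  82  86 101 110 113  89  81  88  90  89  89  88  89  89  88  88
   88  87  88  87  88  88  87  88  87  87  87  88]
 [115 113 107 104 107 109 105  82  75  85  89  89  89  89  89  88  89  89
   88  87  88  88  88  88  88  87  88  87  88  87]
 [122 121 115 111 111 113 109  82  66  79  88  89  89  89  88  88  88  89
   88  88  88  87  87  88  89  88  88  87  89  87]
 [113 111 109 103 105 110 111  87  68  80  89  89  88  88  88  88  88  89
   88  88  87  88  88  87  88  88  88  87  87  87]
 [ 88  84  82  77  76  79  81  74  78  87  89  89  88  89  88  88  88  88
   88  88  87  88  87  88  87  88  88  88  88  88]
 [ 93  91  89  85  83  84  84  83  87  88  89  89  89  88  89  87  89  88
   88  88  88  88  87  8
[... 975 characters left out ...]

  152 194 211 214 212 202 160 109  81  72  62  68]
 [ 97 102 113 133 145 149 156 168 188 202 207 210 212 219 222 181 129 102
  129 185 208 211 210 200 144  81  52  48  45  50]
 [156 165 178 207 221 225 227 227 226 222 218 218 217 216 216 171 114  96
  128 187 209 209 210 200 144  79  52  49  48  46]
 [227 228 227 230 231 232 232 232 230 222 217 216 214 206 214 194 159 145
  164 207 216 214 213 202 144  80  52  49  48  44]
 [232 232 231 231 230 230 230 230 229 222 217 216 211 198 214 221 221 220
  221 225 224 217 214 202 145  78  51  49  48  45]
 [230 230 230 230 230 230 230 229 228 221 217 216 214 204 217 226 228 228
  228 227 226 219 214 203 148  81  51  49  48  46]]
[574.07  19.99 118.  ]
```

Units first: shifts go in shares of 600 mm and turns go in shares of 360 degrees. So 48 mm / 600 = 0.08, 42 mm / 600 = 0.07.

```bash
python3 - <<'E'
from h import *
T=optics.snapshot("top")
p=plane(T,353.5,206.5,118);q=plane(T,309.3,214.4,118)
e=np.array([-.19988,.97982]);print((q-p)[:2]@e, "expect",-123-(-221.8))
print(r.sense()["finger_gap"])
E
(echo '{"plan": [[0, 0, 0, 0, 0.01, 0, 5], [0, 0, 0, 0, 0.02, 0, 5], [0, 0, 0, 0, 0.03, 0, 5], [0, 0, 0, 0, 0.04, 0, 5], [0, 0, 0, 0, 0.05, 0, 5], [0, 0, 0, 0, 0.06, 0, 5], [0, 0, 0, 0, 0.07, 0, 5], [0, 0, 0, 0, 0.08, 0, 5]]}' | python3 -m handwheel
echo '{"plan": [[0, 0, 0, 0, 0.01, 0, 5], [0, 0, 0, 0, 0.02, 0, 5], [0, 0, 0, 0, 0.03, 0, 5], [0, 0, 0, 0, 0.04, 0, 5], [0, 0, 0, 0, 0.05, 0, 5], [0, 0, 0, 0, 0.06, 0, 5], [0, 0, 0, 0, 0.07, 0, 5], [0, 0, 0, 0, 0.08, 0, 5]]}' | python3 -m handwheel
echo '{"plan": [[0, 0, 0, 0, 0.01, 0, 5], [0, 0, 0, 0, 0.02, 0, 5], [0, 0, 0, 0, 0.03, 0, 5], [0, 0, 0, 0, 0.04, 0, 5], [0, 0, 0, 0, 0.05, 0, 5], [0, 0, 0, 0, 0.0567, 0, 5], [0, 0, 0, 0, 0.0617, 0, 5], [0, 0, 0, 0, 0.0617, 0, 5]]}' | python3 -m handwheel) | awk -f f.awk
```

```text
97.21728266439867 expect 98.80000000000001
10.339390438785054
26.32 s=-273.15 lat=505.50 z=86.2 Fs=-1.4 Flat=-1.0 Fz=5.7
27.32 s=-225.08 lat=505.51 z=86.1 Fs=-1.5 Flat=0.3 Fz=6.6
28.32 s=-187.76 lat=505.67 z=86.1 Fs=1.0 Flat=0.6 Fz=6.0
```

Scaled: 8 mm / 600 = 0.0133, 6 mm / 600 = 0.01.

```bash
sed 's/END.*/END{exit (F<-3.2)}/' g.awk > k.awk
echo '{"plan": [[0, 0, 0, 0, 0.0033, 0, 5], [0, 0, 0, 0, 0.0067, 0, 5], [0, 0, 0, 0, 0.01, 0, 5], [0, 0, 0, 0, 0.0133, 0, 5]]}' | python3 -m handwheel | awk -f k.awk && echo '{"plan": [[0, 0, 0, 0, 0.0017, 0, 5]]}' | python3 -m handwheel | awk -f k.awk && echo '{"plan": [[0, 0, 0, 0, 0.0017, 0, 5]]}' | python3 -m handwheel | awk -f k.awk && echo '{"plan": [[0, 0, 0, 0, 0.001, 0, 5]]}' | python3 -m handwheel | awk -f k.awk && echo '{"plan": [[0, 0, 0, 0, 0.001, 0, 5]]}' | python3 -m handwheel | awk -f k.awk && echo '{"plan": [[0, 0, 0, 0, 0.0008, 0, 5]]}' | python3 -m handwheel | awk -f k.awk && echo '{"plan": [[0, 0, 0, 0, 0.0008, 0, 5]]}' | python3 -m handwheel | awk -f k.awk && echo '{"plan": [[0, 0, 0, 0, 0.0008, 0, 5]]}' | python3 -m handwheel | awk -f k.awk && echo '{"plan": [[0, 0, 0, 0, 0.0008, 0, 5]]}' | python3 -m handwheel | awk -f k.awk && echo '{"plan": [[0, 0, 0, 0, 0.0008, 0, 5]]}' | python3 -m handwheel | awk -f k.awk && echo '{"plan": [[0, 0, 0, 0, 0.0008, 0, 5]]}' | python3 -m handwheel | awk -f k.awk && echo '{"plan": [[0, 0, 0, 0, 0.0008, 0, 5]]}' | python3 -m handwheel | awk -f k.awk && echo '{"plan": [[0, 0, 0, 0, 0.0008, 0, 5]]}' | python3 -m handwheel | awk -f k.awk && echo '{"plan": [[0, 0, 0, 0, 0.0008, 0, 5]]}' | python3 -m handwheel | awk -f k.awk && echo '{"plan": [[0, 0, 0, 0, 0.0008, 0, 5]]}' | python3 -m handwheel | awk -f k.awk
```

```text
28.82 s=-180.19 lat=505.59 z=86.1 Fs=-1.0 Flat=-0.7 Fz=7.0
28.95 s=-179.17 lat=505.59 z=86.1 Fs=-0.8 Flat=0.4 Fz=5.7
29.08 s=-178.15 lat=505.59 z=86.1 Fs=-0.6 Flat=0.2 Fz=5.4
29.20 s=-177.55 lat=505.62 z=86.2 Fs=-0.7 Flat=0.4 Fz=5.4
29.32 s=-177.04 lat=505.62 z=86.2 Fs=-0.6 Flat=0.4 Fz=6.2
29.45 s=-176.53 lat=505.62 z=86.1 Fs=-1.6 Flat=-0.0 Fz=5.2
29.58 s=-176.02 lat=505.62 z=86.1 Fs=-1.6 Flat=0.2 Fz=6.4
29.70 s=-175.51 lat=505.62 z=86.2 Fs=-0.6 Flat=-0.5 Fz=5.9
29.82 s=-175.00 lat=505.62 z=86.2 Fs=-1.2 Flat=-0.3 Fz=5.7
29.95 s=-174.58 lat=505.61 z=86.1 Fs=-0.5 Flat=0.2 Fz=6.7
30.08 s=-174.07 lat=505.61 z=86.2 Fs=-2.2 Flat=-0.4 Fz=5.7
30.20 s=-173.47 lat=505.63 z=86.1 Fs=-1.5 Flat=-0.3 Fz=5.2
30.32 s=-172.96 lat=505.63 z=86.1 Fs=-0.3 Flat=0.1 Fz=6.0
30.45 s=-172.54 lat=505.61 z=86.1 Fs=-1.1 Flat=0.8 Fz=5.8
30.58 s=-172.25 lat=505.67 z=86.1 Fs=-4.0 Flat=-0.2 Fz=5.0
```

Scaled: 0.2 mm / 600 = 0.0003.

```bash
(echo '{"plan": [[0, 0, 0, 0, 0, 0, 5]]}' | python3 -m handwheel; echo '{"plan": [[0, 0, 0, 0, 0, 0, 5]]}' | python3 -m handwheel; echo '{"plan": [[0, 0, 0, 0, 0.0003, 0, 5]]}' | python3 -m handwheel;echo '{"plan": [[0, 0, 0, 0, 0, 0, 5]]}' | python3 -m handwheel) | awk -f f.awk
```

```text
30.70 s=-172.35 lat=505.65 z=86.1 Fs=-2.5 Flat=-0.5 Fz=5.7
30.82 s=-172.35 lat=505.65 z=86.2 Fs=-2.9 Flat=-0.3 Fz=5.7
30.95 s=-172.23 lat=505.58 z=86.1 Fs=-3.7 Flat=0.6 Fz=4.0
31.08 s=-172.33 lat=505.56 z=86.1 Fs=-4.2 Flat=1.3 Fz=5.2
```

Scaled: -150 mm / 600 = -0.25, -130 mm / 600 = -0.2167.

```bash
(echo '{"plan": [[0, 0, 0, 0, 0, 0, 20], [0, 0, 0, 0, 0, 0, 50], [0, 0, 0, 0, 0, 0, 50], [0, 0, 0, 0, 0, 0, 50], [0, 0, 0, 0, 0, 0, 50]]}' | python3 -m handwheel
echo '{"plan": [[0, 0, 0, 0, 0, -0.025, 50], [0, 0, 0, 0, 0, -0.075, 50], [0, 0, 0, 0, 0, -0.15, 50], [0, 0, 0, 0, 0, -0.2167, 50], [0, 0, 0, 0, 0, -0.25, 50], [0, 0, 0, 0, 0, -0.25, 50]]}' | python3 -m handwheel
echo '{"plan": [[0, 0, 0, 0.1, 0, 0, 50], [0, 0, 0, 0.1833, 0, 0, 50], [0, 0, 0, 0.2167, 0, 0, 50], [0, 0, 0, 0.2167, 0, 0, 50]]}' | python3 -m handwheel) | awk -f f.awk
python3 - <<'E'
from h import *
S=optics.snapshot("scene")["pixels"];cv2.imwrite("pics/g.png",cv2.resize(S[200:330,190:370],(800,578),interpolation=2))
E
```

```text
31.70 s=-171.36 lat=504.83 z=85.2 Fs=-0.2 Flat=0.7 Fz=-0.3
32.45 s=-171.88 lat=505.85 z=237.1 Fs=0.6 Flat=-0.6 Fz=-0.3
32.95 s=-171.23 lat=373.61 z=233.5 Fs=0.0 Flat=-0.5 Fz=0.3
```

View pics/g.png

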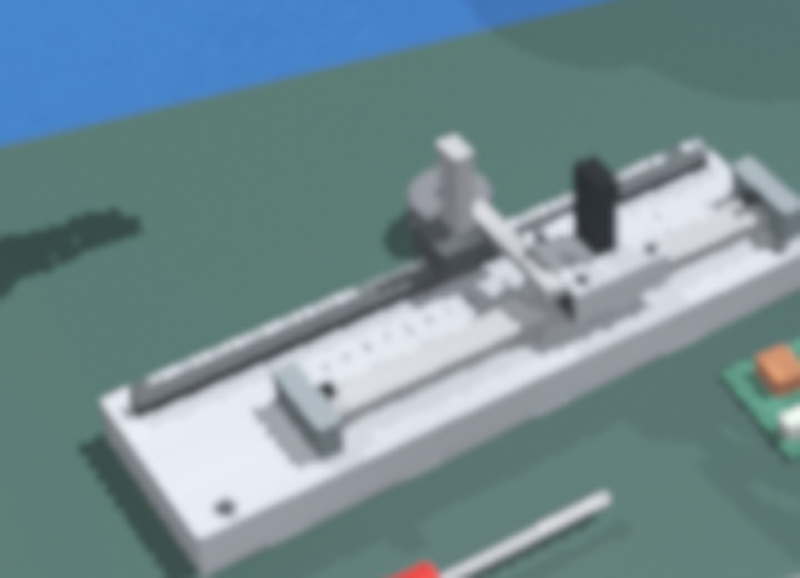

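The cross arm meets the carriage face at (560,290). The carriage tab is still at (595,205), the same place as before the marker came up, and the gripper is clear.

```bash
python3 -c "
from bench import workorder
print(workorder.hand_in())"
```

```text
the job is handed in; nothing more can be done
None
```

I stroked the carriage to both buffers without ramming either and left it in the tight spot at about 0.129 m. The marker's arm just touches it, everything is released, and I handed the job in at about 33 s; no verdict was shown.

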